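# Stand the last slide mailer in its rack and close the retaining bar

### The job

Take the white slide mailer off the sloping steel stand and stand it upright, thumb tab up, in the empty slot of the grey rack, lowering it fully home before you let go. Then swing the rack's steel retaining bar up over the mailers until it stands upright against its stop. Leave the two mailers already in the rack, the bottle and the jar where they are.

Things in the scene. Friction and masses are not known exactly. Their poses are not given: they have to be found in the camera images.
- mailer_mid (a point): Centre of the loose white plastic slide mailer: rigid flat box, 14 mm (its x) by 30 mm (y) by 82 mm long (z), about 50 g. The top 12 mm (+z end) is a narrower thumb tab, 10 by 22 mm. It starts leaning at 45 degrees on the steel stand, tab end up, -x face uppermost, both 30 mm-apart sides free to grip (spine below is 20 mm wide). Front and back alike: either way round in the slot will do.
- easel: Fixed sloping steel stand under the mailer; origin on the table below the middle of its 90 by 64 by 6 mm foot. Its 20 mm wide spine rises at 45 degrees towards its +x, to about 65 mm above the table; a 30 mm wide lip at the low (-x) end carries the mailer. In this frame the mailer's centre starts at (4, 0, 51) mm.
- rack: Fixed grey rack block, 146 (x) by 54 (y) by 32 mm high; origin on the table under its centre. Three equal slots in its top at x = -42, 0 and +42 mm, each 16 mm (x) by 32 mm (y), 26 mm deep, floor 6 mm above the table. Two hold other mailers, whose tops stand 88 mm above the table; one is empty.
- free_slot (a point): Middle of the floor of the empty slot, 26 mm below the rack's top face and 6 mm above the table; same axes as the rack (x across the slot's 16 mm, y along its 32 mm, z up). A seated mailer's centre is 41 mm above this point.
- bail (a joint): Retaining bar's angle, rad: 0 = upright over the mailers, at its stop; grows as it folds down to the rack's -y side (stop at 1.45). Stiff hinge: stays where it is left, takes about 1.5 N at the bar. Axis: the rack's x, 20 mm above the table over the rack's centre line.
- bail_bar (a point): Middle of the retaining bar's straight cross-bar: round steel, 10 mm diameter, 160 mm long along the rack's x, 92 mm from the hinge axis (112 mm above the table when upright). It moves on an arc about the hinge; an arm at either end, at x = -80 and +80 mm of the rack, joins it to the hinge.
- stored_a_mid (a point): Centre of one of the two mailers already in the rack: same size and axes as the loose one. Leave it in its slot.
- stored_b_mid (a point): Centre of the other mailer already in the rack. Leave it in its slot.
- oil_bottle: Bystander: amber bottle, 34 mm diameter, 75 mm tall, loose on the table; origin at its underside. Leave it alone.
- specimen_jar: Bystander: clear jar with white lid, 52 mm diameter, 60 mm tall, loose on the table; origin at its underside. Leave it alone.
Not all that is in view belongs to the job. There is more than one size of the rack; the one meant has the size given above.

How it is judged:
By the outcome, as a careful person would: the job done as asked, in the order asked, and still so for the second after the job is handed in, with the robot touching nothing.
It also fails if it takes over 61 s, if anything falls off the work surface, if the arm or the gripper's body presses on something with over 40 N, if the wrist force passes 120 N, or if a joint passes its speed limit or range.

### The arm

A 6-joint arm with a two-finger parallel gripper is mounted at the origin on the work surface. World frame = base frame: x ahead of the robot, y to its left, z up, the work surface at z = 0. Lengths are in mm, angles in rad, forces in N, time in s.
With the tool pointing down it reaches from about 350 to 875 mm from the base axis. Payload 4.2 kg.
Tool frame: the origin (TCP) lies on the mounting face of the last link; the fingertips stand 173 mm ahead of it and the grasp point (between the pads) lies 155 mm ahead of it; z points along the fingers, y is the line along which they close (so a half turn about z gives the same grasp; the last joint's range is limited). The gripper opens to 85 mm and grips with 20 to 120 N. Pads are 22 mm wide; open, the fingers measure 114 mm over their backs; the gripper's body (76 mm by 85 mm) begins 54 mm behind the grasp point. The pads swing forward as they close: fully open they stand 13 mm farther back than shut.
Start: joints at [-0.89, 0.385, 0.008, 0, -1.194, -0.259], TCP at [255.89, -570.193, 404.712] pointing down, gripper open.
Joint ranges: [-3.14, 3.14], [-1.21, 2.06], [-1.07, 1.41], [-3.16, 2.05], [-2.99, -0.16], [-3.1, 3.1]. Speed limits (rad/s): [2.79, 2.79, 3.14, 3.14, 3.14, 3.14].

### API

Orientations are given as a unit quaternion [x, y, z, w].
In Python, from bench import arm gives the robot as it stands.
- The arm moves only by the tool carry_out, never from a script. Its argument "rows" is a list of rows, each a list of 7 numbers: the shift along the tool's x, y, z as a fraction of full scale, then the turn, a rotation vector about the tool's x, y, z as a fraction of full scale, then the opening, from -1 (shut) to 1 (fully open). A call has 1 to 12 rows; each row is the pose to reach, as a shift and turn from the pose commanded when the call began, along the tool's axes at that moment, turning the shorter way round; what a row does not reach only later rows make up. Full scale, the value 1, is 20 cm for a shift and pi rad for a turn. A row lasts 1/8 s, in which the tool goes at most 62.5 mm and 10.7 degrees, less where a joint would pass 70% of its speed; a pose out of reach is approached as far as the arm can. A call with a number of a shift or a turn outside -1 to 1 is refused whole. A call with a gripper value outside its range is refused whole. The fingers move at their own pace and stop on an object; the grip force is fixed at half the most. Time passes only in rows, so rows that repeat a pose let the fingers close. It gives the time, the measured TCP pose, the force, the opening and the grip force at its end, in the units of the state.
- arm.read_state(): the state, without advancing time (a new reading comes with each control period).
- arm.get_image(name): name is "scene" or "top" or "wrist"; returns (picture, depth): 384x512x3 uint8, red, green, blue; 384x512 float32, mm along the optical axis (not along the pixel's ray), 0 where there is no reading.
- arm.calibration(name): a dict with "mtx" (3x3 intrinsics, pixels), "k1" (the pictures are not rectified: a ray, as slopes to the right and down, at radius r is drawn at 1 + k1 r^2 times it, then the intrinsics apply), "cam_to_world" (4x4, takes a point from camera to world coordinates). Camera axes: x right, y up, looking along -z (the intrinsics and any distortion apply to the point x, -y, -z); pixel columns grow to the right and rows downward; lengths in mm; the calibration is good to about 2 mm. A picture is of the moment at which its call begins: read the wrist's pose just before it. calibration takes no time and is no camera call; for the wrist camera it gives the pose at the moment of the call.
- arm.job_done(): hands the job in; it is judged then, once.
The state is a dict: "clock": time; "joints": joint angles; "joint_vel": joint speeds; "joint_efforts": joint torques, N m; "position": TCP position; "ee_rot": TCP orientation; "contact_force": force on the tool from outside, world axes, zero at the start; "wrist_torque": the same for the moment, N m; "gripper_width": finger opening in mm; "grasp_force": force on a finger pad.
Only numpy, scipy, OpenCV 4.12 (cv2) and the standard library are available. Lean on these libraries where they do the work, as an engineer would, in place of code of your own. Each camera call takes 0.05 s, during which the arm holds its last target. There are 200 camera calls.

## Working session

There is one attempt and no reset: what is moved stays moved. The work goes in short steps, Python scripts to look and compute and a tool call to move; the robot and the scene stay as the last step left them, time stands still between calls to the robot, and variables do not carry over. Pictures are saved under pics/ and viewed, at most 10 in all, crops included, and the job is handed in when it is done.

Besides the shell and the picture viewer there is one more tool, called after "Call:" by a JSON object that holds its "fn" and its "kwargs". carry_out: Moves the arm, as the interface text tells. Its arguments: {"type":"object","properties":{"rows":{"type":"array"}},"required":["rows"]}

```bash
mkdir -p pics; ls; cat > h.py <<'E'
import numpy as np, cv2
from bench import arm
from scipy.spatial.transform import Rotation as R
def snap(n):
    c=arm.calibration(n); p,d=arm.get_image(n); np.savez(f'{n}.npz',p=p,d=d,m=c['mtx'],k=c['k1'],T=c['cam_to_world']); return p,d,c
def cloud(n):
    f=np.load(f'{n}.npz'); d=f['d']; m=f['m']; h,w=d.shape
    k=float(f['k']); uv=np.stack(np.meshgrid(np.arange(w),np.arange(h)),-1).reshape(-1,1,2).astype(float)
    q=(uv.reshape(-1,2)-m[:2,2])/[m[0,0],m[1,1]]; s=q.copy()
    for _ in range(15): s=q/(1+k*(s**2).sum(1,keepdims=True))
    z=d.reshape(-1); P=np.c_[s[:,0]*z,-s[:,1]*z,-z,np.ones(len(z))]@f['T'].T
    return P[:,:3].reshape(h,w,3), f['p'], d
def save(name,p,scale=1):
    cv2.imwrite(name,cv2.resize(p[...,::-1],None,fx=scale,fy=scale,interpolation=cv2.INTER_CUBIC))
E
python3 - <<'E'
from h import *
for n in('scene','top'):
    p,d,c=snap(n); save(f'pics/{n}0.png',p,1.5); print(n,c['cam_to_world'][:3].round(2).tolist())
print(arm.read_state())
E
```

```text
pics
scene [[-0.42, -0.72, 0.56, 1045.74], [0.91, -0.34, 0.25, 292.96], [0.01, 0.61, 0.79, 905.98]]
top [[-0.01, 0.99, -0.13, 278.46], [-1.0, -0.01, 0.01, 44.26], [0.01, 0.13, 0.99, 1487.11]]
{'clock': 0.1, 'joints': array([-8.90435867e-01,  3.85502060e-01,  6.77467709e-03, -3.95774140e-04,
       -1.19399684e+00, -2.58580977e-01]), 'joint_vel': array([-0.00024458, -0.00226607,  0.00181834,  0.00199926,  0.0001569 ,
        0.00152851]), 'joint_efforts': array([-1.13553953e-03, -3.93320096e+01,  1.88928866e+01,  4.19798523e+00,
       -2.57918909e-03, -7.34058744e-06]), 'position': array([ 255.8153694 , -570.06285375,  403.72770191]), 'ee_rot': array([-2.09258538e-01,  9.77859858e-01,  9.42869281e-04, -2.72068858e-04]), 'contact_force': array([-0.8137797 ,  0.63199302,  1.07272263]), 'wrist_torque': array([ 0.06185442, -0.0075865 ,  0.03389366]), 'grasp_force': 0.0, 'gripper_width': 85.19746544740899}
```

View pics/scene0.png

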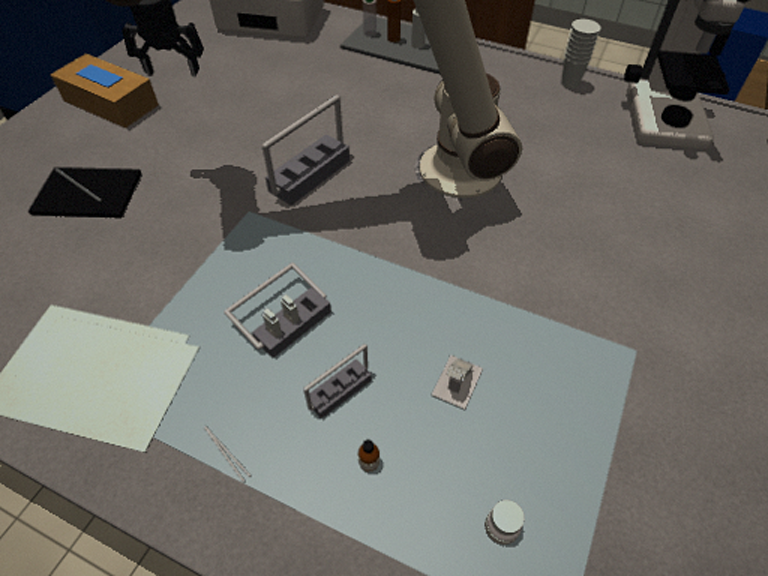

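View pics/top0.png

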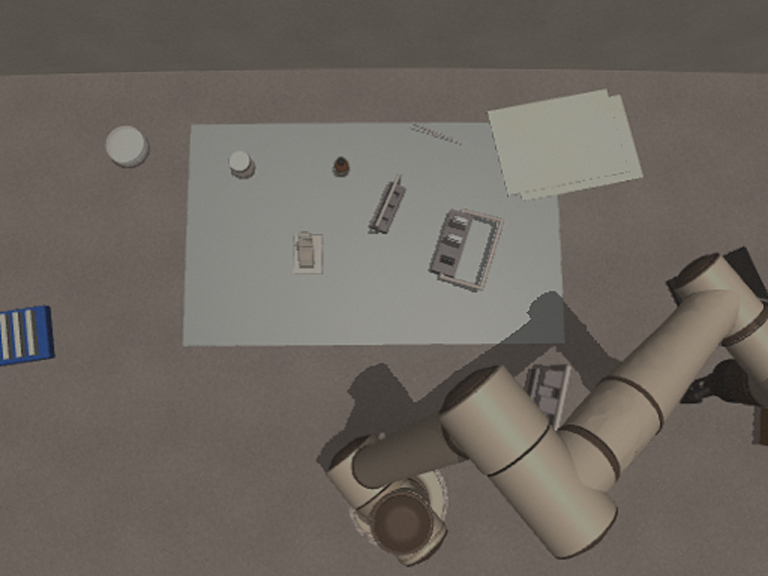

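Three racks in the scene view: (305,165) large and empty with its bar up, (340,385) small and empty, and (280,320) holding two mailers with its bar folded. The last fits the description. In the top view it's at (450,245), with the empty slot at (447,260). The mailer on its stand is at (307,252). I'll confirm with an enlarged crop and measurements.

```bash
python3 - <<'E'
from h import *
P,p,d=cloud('top')
a=cv2.resize(p[130:205,275:350],(600,600),interpolation=cv2.INTER_CUBIC)[:, :]
b=cv2.resize(p[148:188,185:225],(400,400),interpolation=cv2.INTER_CUBIC)
im=np.zeros((600,800,3),np.uint8); im[:480,:480]=cv2.resize(a,(480,480)); im[:320,480:]=cv2.resize(b,(320,320)); save('pics/crop1.png',im)
# clouds
def seg(name,x0,x1,y0,y1):
    for lo,hi in((20,27),(27,37),(37,60),(60,80),(80,95),(95,130)):
        for n in('top','scene'):
            Q=cloud(n)[0].reshape(-1,3); s=Q[(Q[:,0]>x0)&(Q[:,0]<x1)&(Q[:,1]>y0)&(Q[:,1]<y1)&(Q[:,2]>lo)&(Q[:,2]<hi)]
            if len(s)>4:
                r=cv2.minAreaRect(s[:,:2].astype(np.float32)); print(name,n,lo,hi,len(s),'c',np.round(r[0]),np.round(r[1]),round(r[2],1),'z',s[:,2].mean().round(1))
print(P[163,300],P[168,205],P[174,298])
c=P[163,300];seg('rack',c[0]-130,c[0]+130,c[1]-110,c[1]+70)
c=P[168,205];seg('easel',c[0]-80,c[0]+80,c[1]-80,c[1]+80)
for uv in((227,110),(160,108),(258,137)): print(uv,P[uv[1],uv[0]].round())
E
```

```text
[ 561.03272418 -124.30080495   23.81693507] [541.44120612 193.53271555  46.82317383] [ 525.80416441 -118.30502394    9.63354404]
rack top 20 27 77 c [ 564. -126.] [ 59. 168.] 74.0 z 24.9
rack scene 20 27 134 c [ 569. -129.] [ 68. 171.] 67.8 z 23.7
rack top 27 37 514 c [ 554. -159.] [121. 169.] 70.7 z 31.9
rack scene 27 37 747 c [ 559. -155.] [118. 169.] 70.2 z 31.3
rack top 37 60 254 c [ 554. -160.] [120. 169.] 71.5 z 43.9
rack scene 37 60 347 c [ 556. -164.] [111. 169.] 70.9 z 44.5
rack top 60 80 52 c [ 585. -134.] [30. 57.] 71.6 z 72.0
rack scene 60 80 108 c [ 589. -133.] [32. 55.] 72.5 z 71.0
rack top 80 95 52 c [ 585. -134.] [25. 54.] 75.2 z 87.0
rack scene 80 95 68 c [ 588. -133.] [22. 52.] 70.2 z 86.1
easel top 20 27 15 c [515. 199.] [27.  7.] 87.9 z 24.4
easel scene 20 27 18 c [541. 202.] [59. 28.] 4.5 z 23.2
easel top 27 37 34 c [522. 195.] [24. 34.] 28.2 z 32.0
easel scene 27 37 32 c [545. 201.] [54. 28.] 3.2 z 32.0
easel top 37 60 76 c [540. 198.] [30. 33.] 84.6 z 47.7
easel scene 37 60 60 c [553. 201.] [49. 29.] 2.4 z 48.3
easel top 60 80 75 c [562. 199.] [34. 30.] 0.5 z 69.8
easel scene 60 80 87 c [567. 199.] [30. 33.] 86.0 z 71.7
easel top 80 95 19 c [572. 201.] [11. 20.] 9.3 z 82.5
easel scene 80 95 19 c [578. 198.] [21.  8.] 84.5 z 81.6
(227, 110) [738. 121.  54.]
(160, 108) [745. 346.  59.]
(258, 137) [657.  16.   4.]
```

View pics/crop1.png

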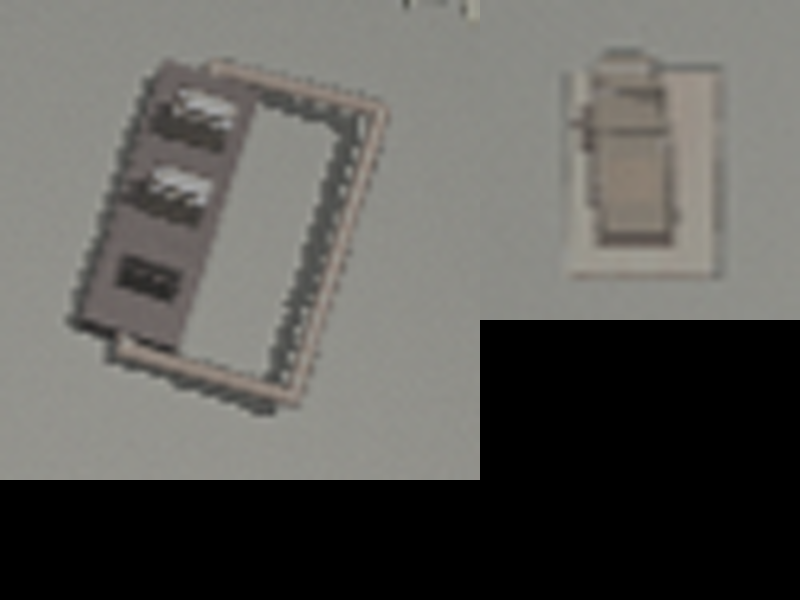

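The crop confirms it: the long rack (about 146 mm) holds two mailers, its empty slot is near the robot, and its bar is folded to the -y side (yaw about -19°). I'll hover over the rack first for a close look.

```bash
cat >> h.py <<'E'
def pose(): 
    s=arm.read_state(); return np.array(s['position']),R.from_quat(s['ee_rot']),s
def tool(y,z):  # closing dir y, approach z
    z=np.array(z,float);z/=np.linalg.norm(z);y=np.array(y,float);y-=z*(y@z);y/=np.linalg.norm(y)
    return R.from_matrix(np.c_[np.cross(y,z),y,z])
def go(g,Rt,grasp=True):
    """row for grasp point g, orientation Rt"""
    p,r,s=pose(); t=np.array(g,float)-(155*Rt.apply([0,0,1]) if grasp else 0)
    sh=r.inv().apply(t-p)/200; tu=(r.inv()*Rt).as_rotvec()/np.pi
    print('row',sh.round(4).tolist(),tu.round(4).tolist(),'mm',np.linalg.norm(sh*200).round(),'deg',np.degrees(np.linalg.norm(tu)*np.pi).round())
E
python3 - <<'E'
from h import *
c=arm.calibration('wrist'); T=c['cam_to_world']; p,r,s=pose()
print('cam in tool',r.inv().apply(T[:3,3]-p).round(),'look',r.inv().apply(-T[:3,2]).round(3),c['mtx'].round().tolist())
go([500,-140,420],tool([.33,.94,0],[0,0,-1]),False)
E
```

```text
cam in tool [85.  0. 31.] look [-0.326  0.001  0.945] [[311.0, 0.0, 257.0], [0.0, 311.0, 185.0], [0.0, 0.0, 1.0]]
row [-1.994, 1.4625, -0.0788] [0.0006, -0.0003, 0.2417] mm 495.0 deg 44.0
```

Call:
{"fn": "carry_out", "kwargs": {"rows": [[-0.99,0.73,-0.04,0,0,0.12,1],[-0.99,0.73,-0.04,0,0,0.12,1],[-0.99,0.73,-0.04,0,0,0.12,1],[-0.99,0.73,-0.04,0,0,0.12,1],[-0.99,0.73,-0.04,0,0,0.12,1]]}}

```text
clock: 0.72
position: [378.2, -353.0, 412.9]
ee_rot: [-0.025, 1.0, 0.0, 0.0]
contact_force: [0.3, 0.7, 0.2]
gripper_width: 85.6
grasp_force: 0.0
```

```bash
python3 - <<'E'
from h import *
print(pose()[0])
go([500,-140,420],tool([.33,.94,0],[0,0,-1]),False)
E
```

```text
[ 378.16860669 -352.98990105  412.89822931]
row [-0.6621, 1.0329, -0.0349] [0.0001, 0.0001, 0.1235] mm 245.0 deg 22.0
```

Call:
{"fn": "carry_out", "kwargs": {"rows": [[-0.66,1.0,-0.035,0,0,0.1235,1],[-0.66,1.0,-0.035,0,0,0.1235,1],[-0.66,1.0,-0.035,0,0,0.1235,1],[-0.66,1.0,-0.035,0,0,0.1235,1],[-0.66,1.0,-0.035,0,0,0.1235,1],[-0.66,1.0,-0.035,0,0,0.1235,1],[-0.66,1.0,-0.035,0,0,0.1235,1]]}}

```text
clock: 1.6
position: [499.0, -151.5, 419.5]
ee_rot: [0.172, 0.985, -0.0, -0.0]
contact_force: [0.1, 0.1, 0.4]
gripper_width: 85.5
grasp_force: 0.0
```

```bash
cat > meas.py <<'E'
from h import *
def rackfit():
    P,p,d=cloud('wrist'); Q=P.reshape(-1,3)
    near=(abs(Q[:,0]-555)<140)&(abs(Q[:,1]+150)<140)
    print('z hist',np.histogram(Q[near][:,2],bins=range(-10,130,5)))
    top=Q[near&(Q[:,2]>29)&(Q[:,2]<36)]
    return Q[near]
E
python3 - <<'E'
from meas import *
p,d,c=snap('wrist'); save('pics/wrist1.png',p,1.5); print(pose()[0]); rackfit()
go([480,200,420],tool([0,1,0],[0,0,-1]),False)
E
```

```text
[ 498.99729767 -151.54890346  419.56067266]
z hist (array([    0, 12369, 22834,   248,    89,   118,   258,   650,  3229,
         362,   974,   477,    99,    94,   103,   105,   164,   226,
          92,   362,     0,     0,     0,     0,     0,     0,     0]), array([-10,  -5,   0,   5,  10,  15,  20,  25,  30,  35,  40,  45,  50,
        55,  60,  65,  70,  75,  80,  85,  90,  95, 100, 105, 110, 115,
       120, 125]))
row [0.6847, 1.6217, -0.0022] [-0.0, -0.0002, -0.11] mm 352.0 deg 20.0
```

View pics/wrist1.png

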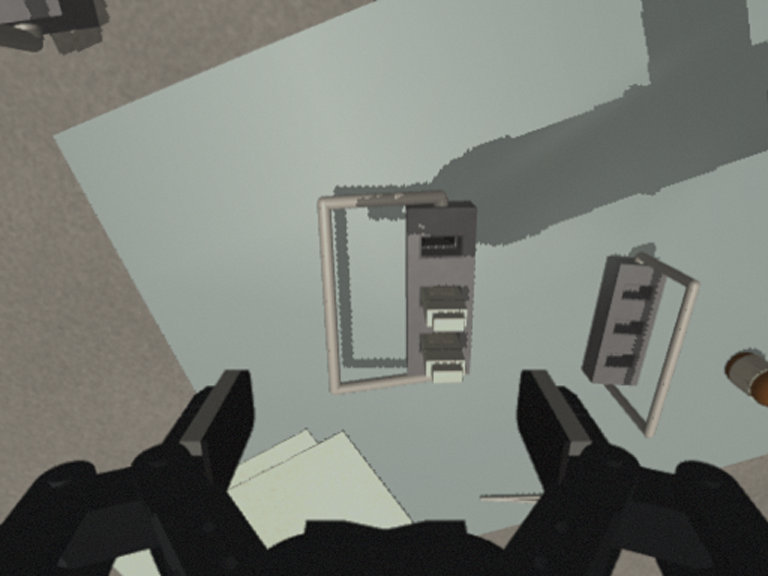

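The close view shows the empty slot at (438,243), the stored mailers at (447,312) and (447,368), and the cross-bar at (328,295). Next I'll fit the geometry.

```bash
python3 - <<'E'
from h import *
P,p,d=cloud('wrist')
sub=np.zeros(d.shape,bool); sub[130:258,268:322]=True
m=sub&(abs(P[...,2]-32)<3); 
m=cv2.morphologyEx(m.astype(np.uint8),cv2.MORPH_OPEN,np.ones((3,3)))>0
q=P[m]; r=cv2.minAreaRect(q[:,:2].astype(np.float32)); print('rack',r,q[:,2].mean())
a=np.radians(r[2]); 
ang=-19.
# orientation: long axis
bx=cv2.boxPoints(r); e=[bx[1]-bx[0],bx[2]-bx[1]]; l=max(e,key=np.linalg.norm); l=l*np.sign(l[0]); yaw=np.arctan2(l[1],l[0]); print('yaw',np.degrees(yaw))
X=np.array([np.cos(yaw),np.sin(yaw)]);Y=np.array([-X[1],X[0]]);C=np.array(r[0])
loc=np.dstack([(P[...,:2]-C)@X,(P[...,:2]-C)@Y,P[...,2]])
# slot: low points inside rack top
s=(abs(loc[...,0]+42)<16)&(abs(loc[...,1])<22)&(loc[...,2]<24)
print('slot',s.sum(),loc[s].min(0),loc[s].max(0), loc[s].mean(0))
for x0 in(0,42):
    t=(abs(loc[...,0]-x0)<16)&(abs(loc[...,1])<25)&(loc[...,2]>84); print('stored',loc[t].min(0),loc[t].max(0))
b=(abs(loc[...,0])<65)&(loc[...,1]<-60)&(loc[...,1]>-130)&(loc[...,2]>25); B=loc[b]; print('bar',B.min(0),B.max(0),B.mean(0),np.percentile(B[:,2],[50,90]))
print(np.polyfit(B[:,0],B[:,1],1))
t=(abs(loc[...,0])<65)&(loc[...,1]>35)&(loc[...,1]<60); print('table z',np.median(loc[t][:,2]))
E
```

```text
rack ((564.000244140625, -129.07095336914062), (58.375022888183594, 165.26547241210938), 70.87957000732422) 31.32205961983215
yaw -19.120426
slot 305 [-47.54567859 -12.90078111   4.03598255] [-33.68489328  17.6470451   23.14203296] [-37.95049469   3.88972835   9.56009994]
stored [-5.97053223 -9.09136319 84.01061617] [ 4.43148933 12.58701826 89.33411717]
stored [36.11021575 -9.08519885 84.22971018] [46.56439562 12.20229275 88.70918736]
bar [ -64.99892996 -114.4553515    39.55077534] [ 64.83979328 -60.01601307 330.23742456] [-49.5256819  -95.18942567 265.78493003] [307.99005158 315.58656108]
[  0.09783975 -90.3438451 ]
table z 0.28758818799121855
```

Call:
{"fn": "carry_out", "kwargs": {"rows": [[0.34,0.81,0,0,0,-0.055,1],[0.5,1,0,0,0,-0.11,1],[0.5,1,0,0,0,-0.11,1],[0.5,1,0,0,0,-0.11,1],[0.5,1,0,0,0,-0.11,1]]}}

```text
clock: 2.28
position: [472.4, 72.5, 419.9]
ee_rot: [-0.002, 1.0, 0.0, 0.0]
contact_force: [1.3, 0.1, 0.8]
gripper_width: 85.4
grasp_force: 0.0
```

```bash
python3 - <<'E'
from h import *
print(pose()[0])
go([480,200,400],tool([0,1,0],[0,0,-1]),False)
E
```

```text
[472.43365144  72.54427598 419.9240028 ]
row [-0.0406, 0.6371, 0.0998] [0.0001, 0.0001, 0.0014] mm 129.0 deg 0.0
```

Call:
{"fn": "carry_out", "kwargs": {"rows": [[-0.04,0.31,0.05,0,0,0,1],[-0.04,0.64,0.1,0,0,0,1],[-0.04,0.64,0.1,0,0,0,1],[-0.04,0.64,0.1,0,0,0,1]]}}

```text
clock: 2.78
position: [480.8, 198.8, 399.5]
ee_rot: [-0.001, 1.0, -0.0, -0.0]
contact_force: [-0.2, 0.3, 0.4]
gripper_width: 85.4
grasp_force: 0.0
```

```bash
python3 - <<'E'
from h import *
P,p,d=cloud('wrist')
yaw=np.radians(-19.25);X=np.array([np.cos(yaw),np.sin(yaw)]);Y=np.array([-X[1],X[0]]);C=np.array([564,-129.07])-.7*X+1.7*Y
print('C',C,'slot',C-42*X)
loc=np.dstack([(P[...,:2]-C)@X,(P[...,:2]-C)@Y,P[...,2]])
b=(abs(loc[...,0])<65)&(loc[...,1]<-60)&(loc[...,1]>-130)&(loc[...,2]>20)&(loc[...,2]<80); B=loc[b]; print('bar',len(B),B.min(0),B.max(0),B.mean(0),np.percentile(B[:,2],[50,90,98]),np.percentile(B[:,1],[2,50,98]))
print(np.polyfit(B[:,0],B[:,1],1))
p,d,c=snap('wrist'); save('pics/wrist2.png',p,1.5); print(pose()[0])
P,p,d=cloud('wrist');Q=P.reshape(-1,3)
Q=Q[(abs(Q[:,0]-545)<60)&(abs(Q[:,1]-200)<60)&(Q[:,2]<110)]
f=Q[(Q[:,2]>25)]
for lo in range(10,90,10):
    s=Q[(Q[:,2]>lo)&(Q[:,2]<=lo+10)]; 
    if len(s): print(lo,len(s),np.percentile(s[:,0],[2,50,98]).round(1),np.percentile(s[:,1],[2,50,98]).round(1))
b=Q[(Q[:,2]>3)&(Q[:,2]<9)]; print('foot',cv2.minAreaRect(b[:,:2].astype(np.float32)))
u=Q[(Q[:,2]>35)&(Q[:,2]<72)]
# upper plane ransac-ish
A=np.c_[u[:,:2],np.ones(len(u))]
w=np.ones(len(u),bool)
for _ in range(8):
    k=np.linalg.lstsq(A[w],u[w,2],rcond=None)[0]; e=u[:,2]-A@k; w=abs(e)<max(1.2,1.5*np.std(e[w]))
print('plane',k,w.sum(),len(u)); v=u[w]
for y in ((v[:,2]>38)&(v[:,2]<47)),((v[:,2]>60)&(v[:,2]<70)): print(np.percentile(v[y][:,1],[1,50,99]),v[y].mean(0))
E
```

```text
C [ 563.89961178 -127.23426521] slot [ 524.24787293 -113.38725811]
bar 844 [-64.76257798 -94.9038375   39.55077534] [ 64.91974296 -84.0989229   47.22469909] [ -3.64329221 -89.14362522  44.31755504] [44.53882095 45.88217299 46.45060001] [-94.28652824 -88.99613431 -84.56959119]
[ 9.35766343e-03 -8.91095325e+01]
[480.75296227 198.29395557 399.77437606]
20 218 [509.8 513.8 518.5] [185.3 199.3 213.2]
30 295 [516.9 522.6 528.2] [184.4 199.3 213.1]
40 313 [527.5 532.7 537.7] [184.6 198.1 213.9]
50 326 [537.2 542.8 548.5] [184.9 199.3 213.6]
60 358 [547.2 552.9 567.7] [184.1 198.2 213.4]
70 404 [557.5 563.7 579.3] [184.4 198.2 212.2]
80 103 [569.8 572.5 576. ] [187.7 198.2 208.8]
foot ((547.7052001953125, 209.22109985351562), (84.21527099609375, 97.89604187011719), 89.56690979003906)
plane [ 9.82013526e-01 -2.09496520e-02 -4.73778554e+02] 953 1222
[184.54649713 199.25310843 213.9619531 ] [530.22070391 199.12979117  42.68795479]
[184.04399562 198.16494842 213.36975341] [552.82546037 198.10486301  64.99902684]
```

View pics/wrist2.png

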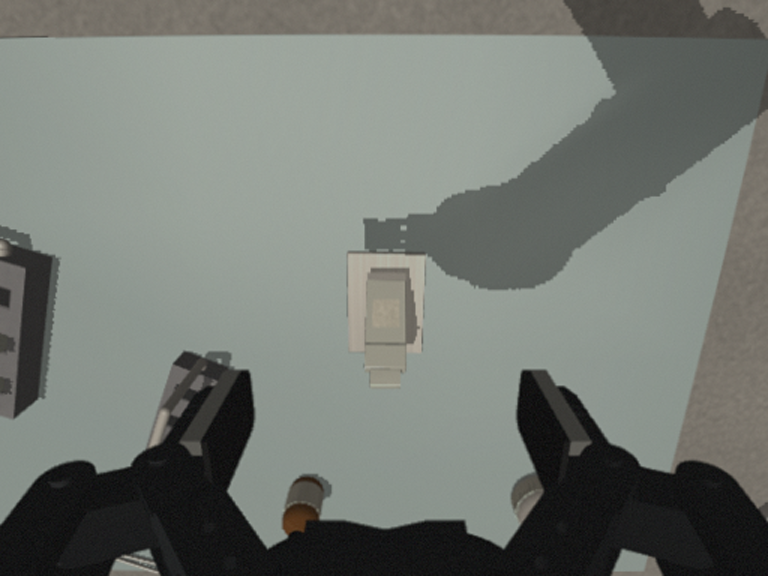

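The mailer is well resolved, with its centre at about (548.7, 198.6, 51) and yaw about -1.5°. In this view it sits at (386,320), with the bottle and jar clear of the fingers. Next is the pre-grasp pose.

```bash
python3 - <<'E'
from h import *
Rt=tool([.026,1,0],[-.389,.01,-.921]); z=Rt.apply([0,0,1])
g=np.array([558.6,198.3,60.9])
go(g-90*z,Rt)
E
```

```text
row [-0.866, -0.0124, 0.5657] [-0.0018, 0.1272, 0.0083] mm 207.0 deg 23.0
```

Call:
{"fn": "carry_out", "kwargs": {"rows": [[-0.866,-0.012,0.4,-0.002,0.127,0.008,1],[-0.866,-0.012,0.4,-0.002,0.127,0.008,1],[-0.866,-0.012,0.4,-0.002,0.127,0.008,1],[-0.866,-0.012,0.566,-0.002,0.127,0.008,1],[-0.866,-0.012,0.566,-0.002,0.127,0.008,1],[-0.866,-0.012,0.566,-0.002,0.127,0.008,1]]}}

```text
clock: 3.58
position: [653.8, 196.7, 288.7]
ee_rot: [0.012, 0.98, 0.003, -0.197]
contact_force: [-1.0, 0.7, -0.5]
gripper_width: 85.3
grasp_force: 0.0
```

```bash
python3 - <<'E'
from h import *
Rt=tool([.026,1,0],[-.389,.01,-.921]); z=Rt.apply([0,0,1])
g=np.array([558.6,198.3,60.9])
go(g,Rt)
p,d,c=snap('wrist');P,p,d=cloud('wrist');Q=P.reshape(-1,3)
Q=Q[(abs(Q[:,0]-545)<50)&(abs(Q[:,1]-200)<30)&(Q[:,2]<90)]
for lo in range(10,90,10):
    s=Q[(Q[:,2]>lo)&(Q[:,2]<=lo+10)]; 
    if len(s): print(lo,len(s),np.percentile(s[:,0],[2,50,98]).round(1),np.percentile(s[:,1],[1,99]).round(1),np.percentile(s[:,1],[1,99]).mean().round(1))
E
```

```text
row [-0.0032, -0.0048, 0.4596] [0.0003, 0.001, 0.0008] mm 92.0 deg 0.0
20 255 [509.9 513.6 517.6] [184.6 214.1] 199.3
30 347 [517.7 522.7 527.3] [184.8 213.8] 199.3
40 409 [527.6 532.6 537.7] [184.4 213.7] 199.1
50 469 [537.6 542.8 547.7] [184.2 213.6] 198.9
60 578 [547.8 553.4 572.5] [183.8 213.3] 198.5
70 910 [557.9 565.5 580. ] [184.2 213. ] 198.6
80 297 [570.3 573.5 577. ] [187.9 208.8] 198.4
```

Call:
{"fn": "carry_out", "kwargs": {"rows": [[-0.003,-0.004,0.2,0,0.001,0.001,1],[-0.003,-0.004,0.35,0,0.001,0.001,1],[-0.003,-0.004,0.46,0,0.001,0.001,1],[-0.003,-0.004,0.46,0,0.001,0.001,1],[-0.003,-0.004,0.46,0,0.001,0.001,1],[-0.003,-0.004,0.46,0,0.001,0.001,-1],[-0.003,-0.004,0.46,0,0.001,0.001,-1],[-0.003,-0.004,0.46,0,0.001,0.001,-1],[-0.003,-0.004,0.46,0,0.001,0.001,-1],[-0.003,-0.004,0.46,0,0.001,0.001,-1],[-0.003,-0.004,0.46,0,0.001,0.001,-1],[-0.003,-0.004,0.46,0,0.001,0.001,-1]]}}

```text
clock: 5.12
position: [618.7, 197.9, 201.9]
ee_rot: [0.013, 0.98, 0.003, -0.199]
contact_force: [0.8, -0.9, 3.2]
gripper_width: 29.0
grasp_force: 59.3
```

```bash
python3 - <<'E'
from h import *
Rt=tool([.026,1,0],[-.389,.01,-.921])
p,r,s=pose(); print(p+r.apply([0,0,155]),s['contact_force'],s['wrist_torque'],s['gripper_width'],s['grasp_force'])
print('up', (r.inv().apply([-.2,0,1])*100/200).round(3))
E
```

```text
[558.11667245 199.50289378  59.27366636] [ 0.75753751 -0.86897617  3.23577561] [ 0.02694774 -0.41328022  0.05469666] 28.9844593563719 59.32025849819183
up [ 0.287 -0.003 -0.421]
```

Call:
{"fn": "carry_out", "kwargs": {"rows": [[0.06,0,-0.09,0,0,0,-1],[0.12,0,-0.18,0,0,0,-1],[0.24,0,-0.35,0,0,0,-1],[0.36,0,-0.53,0,0,0,-1],[0.36,0,-0.53,0,0,0,-1],[0.36,0,-0.53,0,0,0,-1]]}}

```text
clock: 5.88
position: [593.2, 198.5, 328.1]
ee_rot: [0.013, 0.98, 0.003, -0.199]
contact_force: [0.5, -0.2, -0.6]
gripper_width: 29.2
grasp_force: 59.1
```

```bash
cat >> h.py <<'E'
def rotm(yaw,tilt): # mailer rotation: z up tilted by tilt toward x
    return R.from_euler('ZY',[yaw,tilt])
Rg=tool([.026,1,0],[-.389,.01,-.921])            # approx tool at grasp
Rm=rotm(np.radians(-1.5),np.pi/4)
RG=R.from_quat([0.013,.98,.003,-.199]); gG=np.array([558.1,199.5,59.3]); mG=np.array([548.7,199.0,51.])
REL=Rm.inv()*RG; OFF=Rm.inv().apply(gG-mG); OFF[1]=0   # grasp point in mailer frame
yaw=np.radians(-19.25);X=np.array([np.cos(yaw),np.sin(yaw),0]);Y=np.array([-X[1],X[0],0]);C=np.array([563.9,-127.2,0]); SLOT=C-42*X
RS=rotm(yaw,0)*REL
def mgo(m): go(np.array(m)+rotm(yaw,0).apply(OFF),RS)
E
python3 - <<'E'
from h import *
print('OFF',OFF,RS.as_matrix()[:,2]); print(pose()[0])
p,d,c=snap('wrist'); save('pics/hand1.png',p[100:384,100:420],2)
mgo(SLOT+[0,0,170])
E
```

```text
OFF [ 0.76628482  0.         12.50425738] [ 0.35458883 -0.12293605 -0.92690533]
[593.18073272 198.51815888 328.08124284]
row [0.5293, -1.4809, 0.2306] [-0.0012, -0.2488, 0.1011] mm 318.0 deg 48.0
```

View pics/hand1.png

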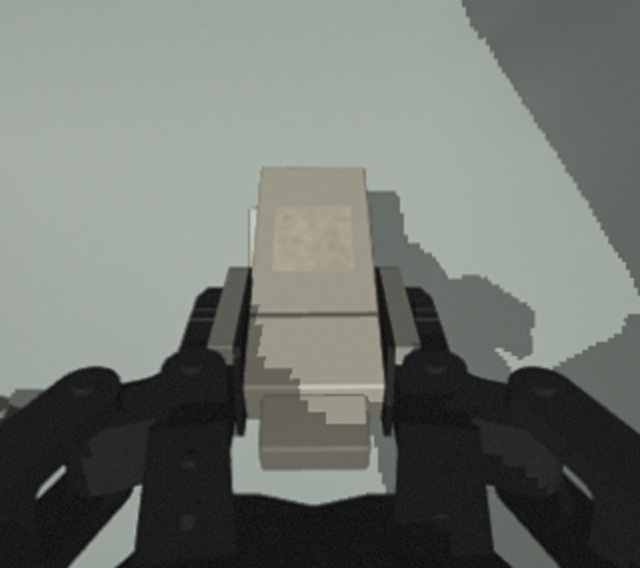

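The mailer is gripped square between the pads, tab towards the gripper. Now moving it over to the slot.

Call:
{"fn": "carry_out", "kwargs": {"rows": [[0.14,-0.25,0.0,0,-0.06,0.025,-1],[0.26,-0.5,0.05,0,-0.12,0.05,-1],[0.35,-0.75,0.1,0,-0.18,0.075,-1],[0.45,-1.0,0.16,-0.001,-0.249,0.101,-1],[0.45,-1.0,0.16,-0.001,-0.249,0.101,-1],[0.45,-1.0,0.16,-0.001,-0.249,0.101,-1]]}}

```text
clock: 6.68
position: [491.6, -0.2, 331.6]
ee_rot: [0.164, 0.968, -0.033, 0.187]
contact_force: [-0.8, -0.0, 0.9]
gripper_width: 29.1
grasp_force: 59.3
```

```bash
python3 - <<'E'
from h import *
print(pose()[0]); mgo(SLOT+[0,0,150])
E
```

```text
[ 4.91560710e+02 -2.02354915e-01  3.31594912e+02]
row [-0.0019, -0.4805, 0.1394] [-0.0012, -0.0007, 0.0004] mm 100.0 deg 0.0
```

Call:
{"fn": "carry_out", "kwargs": {"rows": [[0,-0.25,0.07,0,0,0,-1],[-0.002,-0.48,0.139,-0.001,-0.001,0,-1],[-0.002,-0.48,0.139,-0.001,-0.001,0,-1],[-0.002,-0.48,0.139,-0.001,-0.001,0,-1],[-0.002,-0.48,0.139,-0.001,-0.001,0,-1]]}}

```text
clock: 7.3
position: [472.9, -92.2, 307.7]
ee_rot: [0.163, 0.967, -0.03, 0.192]
contact_force: [-0.1, -0.6, -0.3]
gripper_width: 29.0
grasp_force: 59.6
```

```bash
python3 - <<'E'
from h import *
print(pose()[0]); 
# re-measure mailer in hand and rack, from wrist + scene
p,d,c=snap('wrist'); P,p,d=cloud('wrist'); L=np.dstack([(P-SLOT)@X,(P-SLOT)@Y,P[...,2]])
p2,d2,c2=snap('scene');P2,_,_=cloud('scene'); L2=np.dstack([(P2-SLOT)@X,(P2-SLOT)@Y,P2[...,2]])
def st(n,M,m): 
    a=M[m]; 
    if len(a)>3: print(n,len(a),np.percentile(a,[1,99],axis=0).round(1).tolist(), 'mid',np.percentile(a,[1,99],axis=0).mean(0).round(1))
for n,M in(('w',L),('s',L2)):
    for lo in range(108,195,10): st(n+f' {lo}',M,(abs(M[...,0])<25)&(abs(M[...,1])<16.5)&(M[...,2]>lo)&(M[...,2]<lo+10))
    for x0 in(42,84): st(n+f' stored{x0}',M,(abs(M[...,0]-x0)<16)&(abs(M[...,1])<22)&(M[...,2]>85)&(M[...,2]<95))
    st(n+' slot',M,(abs(M[...,0])<14)&(abs(M[...,1])<20)&(M[...,2]<24))
mgo(SLOT+[0,0,80])
im=np.zeros((600,800,3),np.uint8)
im[:576,:400]=cv2.resize(p[:,140:407],(400,576)); im[:600,400:]=cv2.resize(p2[120:240,140:220],(400,600)); save('pics/pre.png',im)
E
```

```text
[472.85337628 -92.18185349 307.71928087]
w 108 390 [[-5.6, -11.3, 110.8], [-3.7, 16.2, 117.9]] mid [ -4.7   2.4 114.4]
w 118 627 [[-5.8, -11.2, 118.1], [-3.7, 16.1, 127.9]] mid [ -4.8   2.4 123. ]
w 128 724 [[-6.0, -11.2, 128.2], [-3.8, 16.2, 137.9]] mid [ -4.9   2.5 133. ]
w 138 864 [[-6.1, -13.7, 138.1], [-2.3, 16.2, 147.9]] mid [ -4.2   1.2 143. ]
w 148 1094 [[-6.7, -15.9, 148.2], [-3.2, 16.2, 157.9]] mid [-4.90e+00  1.00e-01  1.53e+02]
w 158 1290 [[-10.8, -16.1, 158.1], [-3.6, 16.1, 167.9]] mid [ -7.2   0.  163. ]
w 168 1588 [[-14.9, -16.0, 168.1], [-3.8, 16.1, 177.9]] mid [ -9.3   0.  173. ]
w 178 2107 [[-19.8, -16.0, 178.1], [6.3, 16.1, 187.9]] mid [ -6.8   0.  183. ]
w 188 1515 [[-24.1, -16.2, 188.1], [6.1, 14.1, 196.7]] mid [ -9.   -1.  192.4]
w slot 559 [[2.8, -16.6, 5.0], [10.1, 15.5, 23.6]] mid [ 6.5 -0.5 14.3]
s 108 10 [[10.4, -9.8, 109.2], [12.4, 14.2, 117.7]] mid [ 11.4   2.2 113.5]
s 118 12 [[11.3, -7.0, 119.1], [12.6, 15.7, 126.8]] mid [ 11.9   4.4 123. ]
s 128 11 [[10.3, -11.1, 128.1], [12.5, 14.8, 137.0]] mid [ 11.4   1.8 132.6]
s 138 11 [[10.2, -9.4, 138.3], [12.4, 7.9, 147.6]] mid [ 11.3  -0.7 142.9]
s 148 19 [[10.9, -15.5, 148.4], [19.6, 8.1, 157.9]] mid [ 15.2  -3.7 153.1]
s 158 24 [[10.3, -15.2, 158.7], [17.5, 12.8, 167.4]] mid [ 13.9  -1.2 163. ]
s 168 27 [[-11.6, -15.2, 168.7], [14.9, 16.2, 177.8]] mid [  1.7   0.5 173.2]
s 178 42 [[-13.9, -15.6, 178.7], [12.0, 16.1, 187.7]] mid [ -0.9   0.2 183.2]
s 188 63 [[-19.2, -16.1, 188.4], [9.8, 15.9, 197.5]] mid [-4.700e+00 -1.000e-01  1.929e+02]
s stored42 26 [[40.8, -9.6, 85.4], [51.0, 12.7, 90.7]] mid [45.9  1.5 88.1]
s stored84 27 [[82.7, -10.0, 85.5], [92.9, 12.8, 91.2]] mid [87.8  1.4 88.3]
s slot 40 [[-6.1, -16.4, 2.1], [5.4, 9.5, 23.8]] mid [-0.4 -3.5 13. ]
row [0.1429, -0.0163, 0.3274] [0.0012, 0.0017, 0.0006] mm 72.0 deg 0.0
```

View pics/pre.png

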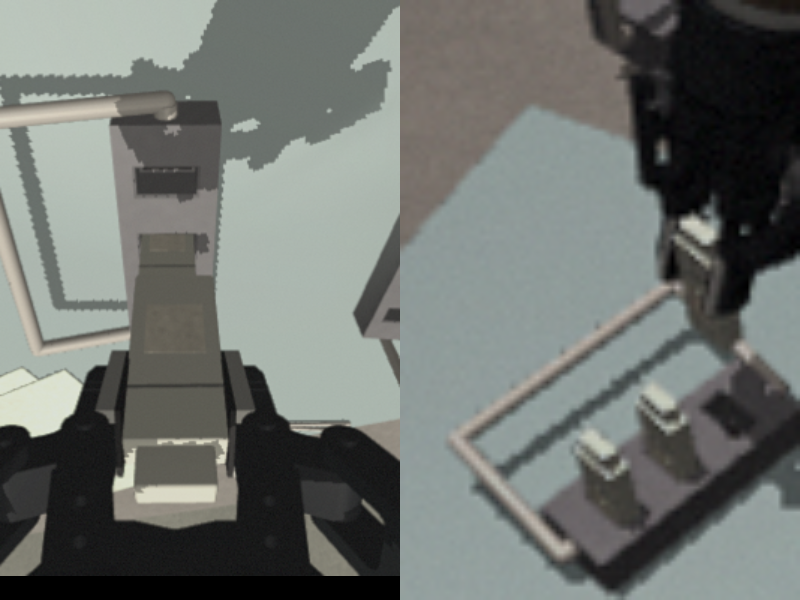

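```bash
cat >> h.py <<'E'
def ray(n,uv,z):
    f=np.load(f'{n}.npz');m=f['m'];k=float(f['k']);q=(np.array(uv,float)-m[:2,2])/[m[0,0],m[1,1]];s=q
    for _ in range(20): s=q/(1+k*(s@s))
    T=f['T'];dv=T[:3,:3]@np.array([s[0],-s[1],-1]);o=T[:3,3];return o+dv*(z-o[2])/dv[2]
def rk(Pt): v=np.array(Pt)-SLOT; return np.array([v@X,v@Y,v[2]]).round(1)
E
python3 - <<'E'
from h import *
p,r,s=pose(); g=p+r.apply([0,0,155]); m=g-rotm(yaw,0).apply(OFF); print('mailer centre cmd',rk(m))
f=np.load('wrist.npz');im=f['p'].mean(2).astype(int)
print('col 251 rows 104-140',list(im[104:140,251])); print('row120 cols 225-280',list(im[120,225:280]))
for uv in((231,112),(270,112),(231,128.5),(270,128.5)): print(uv,rk(ray('wrist',uv,32)))
P,_,d=cloud('wrist')
for v in range(104,134,2): print(v,rk(P[v,251]),end=' ')
E
```

```text
mailer centre cmd [  2.3   3.6 151.7]
col 251 rows 104-140 [np.int64(82), np.int64(84), np.int64(83), np.int64(86), np.int64(83), np.int64(84), np.int64(79), np.int64(64), np.int64(66), np.int64(84), np.int64(75), np.int64(61), np.int64(56), np.int64(56), np.int64(57), np.int64(57), np.int64(58), np.int64(58), np.int64(57), np.int64(60), np.int64(57), np.int64(56), np.int64(56), np.int64(58), np.int64(58), np.int64(81), np.int64(91), np.int64(103), np.int64(126), np.int64(132), np.int64(135), np.int64(134), np.int64(135), np.int64(135), np.int64(135), np.int64(136)]
row120 cols 225-280 [np.int64(134), np.int64(135), np.int64(136), np.int64(123), np.int64(90), np.int64(93), np.int64(63), np.int64(53), np.int64(58), np.int64(55), np.int64(57), np.int64(58), np.int64(54), np.int64(57), np.int64(58), np.int64(59), np.int64(56), np.int64(56), np.int64(57), np.int64(57), np.int64(56), np.int64(58), np.int64(57), np.int64(58), np.int64(58), np.int64(56), np.int64(58), np.int64(56), np.int64(56), np.int64(57), np.int64(56), np.int64(59), np.int64(61), np.int64(57), np.int64(55), np.int64(57), np.int64(56), np.int64(56), np.int64(57), np.int64(56), np.int64(57), np.int64(56), np.int64(55), np.int64(58), np.int64(54), np.int64(52), np.int64(61), np.int64(74), np.int64(78), np.int64(84), np.int64(83), np.int64(83), np.int64(84), np.int64(83), np.int64(83)]
(231, 112) [ -7.4 -15.4  32. ]
(270, 112) [-7.4 14.4 32. ]
(231, 128.5) [  7.1 -16.1  32. ]
(270, 128.5) [ 7.1 14.8 32. ]
104 [-13.6  -0.1  31.3] 106 [-12.3  -0.1  31.8] 108 [-10.7  -0.1  32. ] 110 [-8.6 -0.2 31.3] 112 [ 5.9 -0.5  7.2] 114 [ 8.6 -0.5  5.7] 116 [ 8.9 -0.5  8.7] 118 [ 9.4 -0.5 11.1] 120 [ 9.6 -0.5 14.2] 122 [ 9.1 -0.4 18.5] 124 [ 9.5 -0.4 21. ] 126 [ 8.8 -0.3 25.4] 128 [ 9.5 -0.3 27.3] 130 [ 9.9 -0.3 29.8] 132 [11.3 -0.3 30.4]
```

The slot as seen from the wrist is centred within 0.5 mm of my estimate, and the mailer is vertical and 2-3.6 mm off. I'll correct that while descending to just above the rack.

```bash
python3 - <<'E'
from h import *
mgo(SLOT+.4*X-.4*Y+[0,0,82])
E
```

```text
row [0.1373, -0.0183, 0.3189] [0.0012, 0.0017, 0.0006] mm 70.0 deg 0.0
```

Call:
{"fn": "carry_out", "kwargs": {"rows": [[0.07,-0.018,0.16,0.001,0.002,0.001,-1],[0.137,-0.018,0.319,0.001,0.002,0.001,-1],[0.137,-0.018,0.319,0.001,0.002,0.001,-1],[0.137,-0.018,0.319,0.001,0.002,0.001,-1],[0.137,-0.018,0.319,0.001,0.002,0.001,-1]]}}

```text
clock: 8.02
position: [480.0, -79.0, 259.2]
ee_rot: [0.172, 0.968, -0.048, 0.176]
contact_force: [1.9, -0.3, -0.3]
gripper_width: 29.3
grasp_force: 59.5
```

```bash
python3 - <<'E'
from h import *
p,r,s=pose(); g=p+r.apply([0,0,155]); m=g-rotm(yaw,0).apply(OFF); print('cmd',rk(m),s['contact_force'])
snap('wrist');P,_,d=cloud('wrist');L=np.dstack([(P-SLOT)@X,(P-SLOT)@Y,P[...,2]])
for lo in range(44,110,10):
    a=L[(abs(L[...,0])<20)&(abs(L[...,1])<20)&(L[...,2]>lo)&(L[...,2]<lo+10)]
    if len(a)>5: print(lo,len(a),np.percentile(a,[1,50,99],axis=0).round(1)[:,:2].T.tolist())
a=L[(abs(L[...,0]+7)<4)&(abs(L[...,1])<10)&(L[...,2]>46)&(L[...,2]<100)]; print('slopes x vs y,z',np.linalg.lstsq(np.c_[a[:,1:],np.ones(len(a))],a[:,0],rcond=None)[0])
mgo(SLOT+.4*X-.4*Y+[0,0,60]);mgo(SLOT+.4*X-.4*Y+[0,0,46])
E
```

```text
cmd [  1.4  12.  102. ] [ 1.88595243 -0.3160348  -0.25151185]
54 118 [[-8.2, -7.3, -6.2], [-4.8, 8.9, 19.8]]
64 526 [[-8.2, -7.3, -6.2], [-4.3, 7.8, 19.8]]
74 586 [[-8.2, -7.2, -6.1], [-4.2, 7.7, 19.7]]
84 661 [[-8.1, -7.1, -5.9], [-3.7, 7.9, 19.6]]
94 910 [[-7.8, -6.7, -1.8], [-13.9, 6.6, 19.9]]
104 1197 [[-10.4, -6.5, -3.1], [-16.1, 4.2, 19.8]]
slopes x vs y,z [-0.02992725  0.02133933 -8.78258637]
row [0.0942, -0.0856, 0.1976] [-0.0121, -0.0062, -0.0027] mm 47.0 deg 3.0
row [0.1193, -0.0834, 0.263] [-0.0121, -0.0062, -0.0027] mm 60.0 deg 3.0
```

```bash
python3 - <<'E'
from h import *
s=pose()[2]; print(s['joints'].round(3),s['joint_vel'].round(3))
E
```

```text
[-0.009  0.251 -0.927  1.212 -0.161 -3.096] [-0.002 -0.002 -0.001  0.007  0.003 -0.001]
```

The tilt away from the robot puts joints 5 and 6 at their limits. The mailer may go in either way round, so I'll raise it, turn it 180° about the vertical (tool leaning towards the robot, as at the pick) and insert that way.

```bash
cat >> h.py <<'E'
RS2=rotm(yaw+np.pi,0)*REL
def mgo2(m,Rt=None): go(np.array(m)+rotm(yaw+np.pi,0).apply(OFF),RS2 if Rt is None else Rt)
E
python3 - <<'E'
from h import *
go(SLOT+[0,0,190],tool(Y,[0,0,-1]))
E
```

```text
row [-0.402, -0.0971, -0.3021] [-0.0112, 0.1162, -0.005] mm 102.0 deg 21.0
```

Call:
{"fn": "carry_out", "kwargs": {"rows": [[-0.14,-0.04,-0.22,0,0,0,-1],[-0.402,-0.097,-0.302,-0.011,0.116,-0.005,-1],[-0.402,-0.097,-0.302,-0.011,0.116,-0.005,-1],[-0.402,-0.097,-0.302,-0.011,0.116,-0.005,-1],[-0.402,-0.097,-0.302,-0.011,0.116,-0.005,-1],[-0.402,-0.097,-0.302,-0.011,0.116,-0.005,-1],[-0.402,-0.097,-0.302,-0.011,0.116,-0.005,-1]]}}

```text
clock: 8.95
position: [523.4, -113.5, 343.9]
ee_rot: [0.167, 0.986, -0.001, -0.0]
contact_force: [-0.2, 1.0, -0.6]
gripper_width: 29.2
grasp_force: 59.6
```

```bash
python3 - <<'E'
from h import *
s=pose()[2]; print(s['joints'].round(3))
go(SLOT+[0,0,190],tool(-X,[0,0,-1]))
E
```

```text
[ 0.09   0.288 -0.301  0.003 -0.983 -1.998]
row [-0.0036, 0.0018, -0.0055] [-0.0006, -0.0007, -0.5] mm 1.0 deg 90.0
```

Call:
{"fn": "carry_out", "kwargs": {"rows": [[0,0,0,0,0,-0.05,-1],[0,0,0,0,0,-0.11,-1],[0,0,0,0,0,-0.17,-1],[0,0,0,0,0,-0.23,-1],[0,0,0,0,0,-0.29,-1],[0,0,0,0,0,-0.34,-1],[0,0,0,0,0,-0.4,-1],[0,0,0,0,0,-0.45,-1],[0,0,0,0,0,-0.5,-1],[0,0,0,0,0,-0.5,-1],[0,0,0,0,0,-0.5,-1]]}}

```text
clock: 10.32
position: [523.6, -113.5, 344.1]
ee_rot: [-0.578, 0.816, -0.0, -0.001]
contact_force: [0.6, 0.6, -0.2]
gripper_width: 29.3
grasp_force: 59.5
```

```bash
python3 - <<'E'
from h import *
s=pose()[2]; print(s['joints'].round(3))
mgo2(SLOT+[0,0,150])
E
```

```text
[ 0.09   0.288 -0.3    0.002 -0.984 -0.429]
row [-0.0034, -0.2903, 0.1891] [-0.0956, -0.0961, -0.494] mm 69.0 deg 92.0
```

Call:
{"fn": "carry_out", "kwargs": {"rows": [[0,0,0,-0.01,-0.01,-0.055,-1],[0,0,0,-0.02,-0.02,-0.11,-1],[0,-0.05,0,-0.03,-0.03,-0.165,-1],[0,-0.1,0,-0.04,-0.04,-0.22,-1],[0,-0.15,0,-0.05,-0.05,-0.275,-1],[0,-0.2,0.05,-0.065,-0.065,-0.33,-1],[0,-0.25,0.1,-0.076,-0.076,-0.385,-1],[-0.003,-0.29,0.15,-0.086,-0.086,-0.44,-1],[-0.003,-0.29,0.189,-0.096,-0.096,-0.494,-1],[-0.003,-0.29,0.189,-0.096,-0.096,-0.494,-1],[-0.003,-0.29,0.189,-0.096,-0.096,-0.494,-1]]}}

```text
clock: 11.7
position: [578.9, -132.1, 306.7]
ee_rot: [0.968, -0.164, -0.188, -0.031]
contact_force: [-0.4, 0.5, -0.6]
gripper_width: 29.3
grasp_force: 59.4
```

```bash
python3 - <<'E'
from h import *
s=pose()[2]; print(s['joints'].round(3))
mgo2(SLOT+.4*X-.4*Y+[0,0,85])
p,r,s=pose(); g=p+r.apply([0,0,155]); m=g-rotm(yaw+np.pi,0).apply(OFF); print('cmd',rk(m))
snap('wrist');P,_,d=cloud('wrist');L=np.dstack([(P-SLOT)@X,(P-SLOT)@Y,P[...,2]])
for lo in range(104,180,10):
    a=L[(abs(L[...,0])<14)&(abs(L[...,1])<20)&(L[...,2]>lo)&(L[...,2]<lo+10)]
    if len(a)>5: print(lo,len(a),np.percentile(a,[1,50,99],axis=0).round(1)[:,:2].T.tolist())
a=L[(abs(L[...,0]-7)<5)&(abs(L[...,1])<11)&(L[...,2]>112)&(L[...,2]<155)]; print('slopes x vs y,z',np.linalg.lstsq(np.c_[a[:,1:],np.ones(len(a))],a[:,0],rcond=None)[0])
E
```

```text
[ 0.018  0.497 -0.044 -0.131 -1.394  1.263]
row [0.1228, 0.0024, 0.3038] [0.0003, -0.0002, -0.0003] mm 66.0 deg 0.0
cmd [5.000e-01 1.000e-01 1.505e+02]
104 246 [[5.4, 6.4, 7.5], [-14.2, 0.1, 14.8]]
114 655 [[5.4, 6.5, 7.5], [-14.4, 0.1, 14.8]]
124 740 [[5.6, 6.6, 7.7], [-14.5, 0.1, 14.8]]
134 855 [[5.5, 6.6, 7.8], [-14.5, 0.1, 14.6]]
144 1197 [[3.9, 6.5, 7.7], [-19.3, 0.1, 19.4]]
154 1475 [[5.4, 6.7, 11.6], [-19.4, 0.1, 19.5]]
164 1615 [[5.3, 6.6, 13.8], [-18.9, -0.3, 19.0]]
174 2257 [[-5.3, 5.6, 13.6], [-16.5, -0.3, 16.4]]
slopes x vs y,z [-8.18824926e-03 -4.49572303e-06  6.61773443e+00]
```

The mailer is vertical and centred over the slot. Descending to just above the slot mouth.

Call:
{"fn": "carry_out", "kwargs": {"rows": [[0.06,0.002,0.15,0,0,0,-1],[0.125,0.002,0.3,0,0,0,-1],[0.125,0.002,0.305,0,0,0,-1],[0.125,0.002,0.305,0,0,0,-1],[0.125,0.002,0.305,0,0,0,-1]]}}

```text
clock: 12.38
position: [579.5, -132.6, 242.3]
ee_rot: [0.968, -0.163, -0.187, -0.031]
contact_force: [0.3, -0.8, -0.1]
gripper_width: 29.1
grasp_force: 59.5
```

```bash
python3 - <<'E'
from h import *
p,r,s=pose(); g=p+r.apply([0,0,155]); m=g-rotm(yaw+np.pi,0).apply(OFF); print('cmd',rk(m),s['joints'].round(2))
p,d,c=snap('wrist');p2,_,_=snap('scene');P,_,d=cloud('wrist');L=np.dstack([(P-SLOT)@X,(P-SLOT)@Y,P[...,2]])
for lo in range(44,90,10):
    a=L[(abs(L[...,0])<12)&(abs(L[...,1])<20)&(L[...,2]>lo)&(L[...,2]<lo+10)]
    if len(a)>5: print(lo,len(a),np.percentile(a,[1,50,99],axis=0).round(1)[:,:2].T.tolist())
for t in(72,62,52,46): mgo2(SLOT+.7*X-.3*Y+[0,0,t])
im=np.zeros((600,800,3),np.uint8)
im[:576,:400]=cv2.resize(p[:,140:407],(400,576)); im[:600,400:]=cv2.resize(p2[150:240,150:210],(400,600)); save('pics/pre2.png',im)
E
```

```text
cmd [ 1.5 -0.2 85.9] [ 0.02  0.57 -0.1  -0.13 -1.26  1.28]
44 78 [[6.6, 7.4, 8.2], [-14.6, 1.1, 14.5]]
54 682 [[6.5, 7.7, 8.6], [-14.5, -0.1, 14.6]]
64 792 [[6.6, 7.8, 8.9], [-14.7, -0.1, 14.6]]
74 994 [[4.8, 7.6, 8.8], [-18.6, -0.1, 18.7]]
84 1318 [[6.3, 7.6, 10.4], [-19.4, 0.3, 19.4]]
row [0.0246, 0.0005, 0.0638] [0.0002, -0.0006, 0.0007] mm 14.0 deg 0.0
row [0.0432, 0.0004, 0.1102] [0.0002, -0.0006, 0.0007] mm 24.0 deg 0.0
row [0.0619, 0.0004, 0.1566] [0.0002, -0.0006, 0.0007] mm 34.0 deg 0.0
row [0.0731, 0.0004, 0.1844] [0.0002, -0.0006, 0.0007] mm 40.0 deg 0.0
```

View pics/pre2.png

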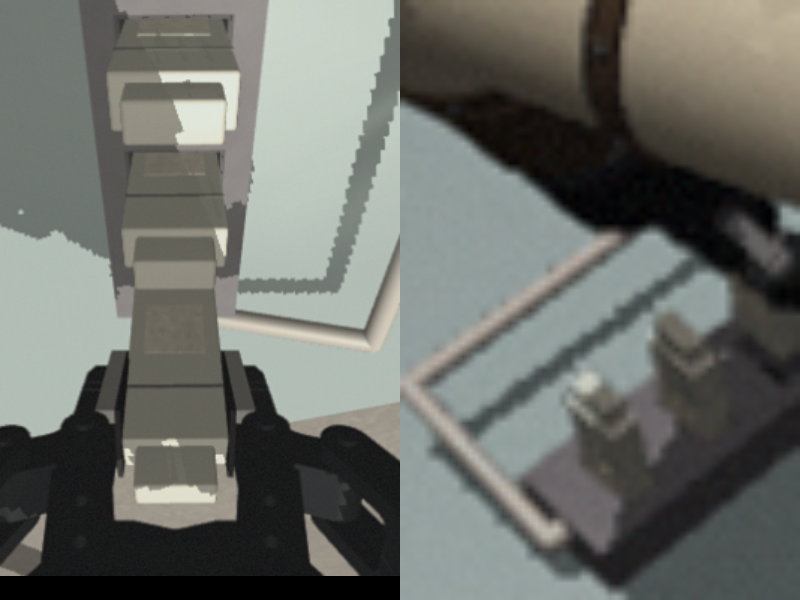

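```bash
python3 - <<'E'
from h import *
P,_,d=cloud('wrist');L=np.dstack([(P-SLOT)@X,(P-SLOT)@Y,P[...,2]])
for x0 in(42,84):
    for z0,z1 in((82,92),(45,72)):
        a=L[(abs(L[...,0]-x0)<14)&(abs(L[...,1])<20)&(L[...,2]>z0)&(L[...,2]<z1)]; print(x0,z0,len(a),np.percentile(a,[2,50,98],axis=0).round(1).T.tolist())
E
```

```text
42 82 1410 [[39.0, 45.7, 48.7], [-10.6, -0.1, 10.3], [82.4, 87.1, 88.3]]
42 45 1973 [[49.1, 49.9, 50.6], [-14.3, -0.0, 14.2], [45.7, 59.8, 71.6]]
84 82 2524 [[80.5, 86.3, 90.2], [-10.2, 0.3, 10.6], [82.8, 87.4, 88.8]]
84 45 1593 [[91.5, 92.0, 92.4], [-13.8, 0.3, 14.4], [45.5, 60.4, 71.5]]
```

Relative to the stored mailers seen in the same view, the held one is aligned to within about 0.4 mm in x and y. Lowering straight down.

Call:
{"fn": "carry_out", "kwargs": {"rows": [[0.013,0,0.032,0,0,0,-1],[0.022,0,0.056,0,0,0,-1],[0.03,0,0.075,0,0,0,-1],[0.037,0,0.093,0,0,0,-1],[0.045,0,0.111,0,0,0,-1],[0.045,0,0.111,0,0,0,-1],[0.045,0,0.111,0,0,0,-1]]}}

```text
clock: 13.35
position: [579.3, -132.8, 215.9]
ee_rot: [0.968, -0.163, -0.188, -0.031]
contact_force: [2.3, -0.7, -1.1]
gripper_width: 29.3
grasp_force: 59.7
```

```bash
cat > st.py <<'E'
from h import *
p,r,s=pose(); g=p+r.apply([0,0,155]); m=g-rotm(yaw+np.pi,0).apply(OFF); print('cmd',rk(m),'F',rk(s['contact_force']+SLOT),'M',s['wrist_torque'].round(2),s['clock'])
P,_,d=(snap('wrist'),cloud('wrist'))[1];L=np.dstack([(P-SLOT)@X,(P-SLOT)@Y,P[...,2]])
a=L[(abs(L[...,0]-5)<7)&(abs(L[...,1])<20)&(L[...,2]>38)&(L[...,2]<65)]
print(len(a),np.percentile(a,[2,50,98],axis=0).round(1).T.tolist())
t=L[(abs(L[...,0])<9)&(abs(L[...,1])<8)&(L[...,2]>75)&(L[...,2]<125)]; print('tab top z',np.percentile(t[:,2],[50,90,98]).round(1))
mgo2(SLOT+1.5*X-.1*Y+[0,0,46])
E
python3 st.py
```

```text
cmd [ 1.  -0.5 59.7] F [ 2.4  0.1 -1.1] M [-0.52 -1.58 -0.04] 13.35
521 [[4.5, 7.1, 8.7], [-19.6, -0.9, 19.6], [54.7, 63.1, 64.9]]
tab top z [ 90.9 100.6 101. ]
row [0.0283, -0.0009, 0.0632] [0.0004, -0.0001, 0.0007] mm 14.0 deg 0.0
```

It's entering the slot freely: the bottom is 13 mm in and the force is about 2 N. Lowering the rest of the way.

Call:
{"fn": "carry_out", "kwargs": {"rows": [[0.009,0,0.021,0,0,0,-1],[0.017,0,0.04,0,0,0,-1],[0.022,0,0.052,0,0,0,-1],[0.026,0,0.062,0,0,0,-1],[0.026,0,0.062,0,0,0,-1],[0.026,0,0.062,0,0,0,-1]]}}

```text
clock: 14.15
position: [579.3, -132.8, 202.9]
ee_rot: [0.968, -0.163, -0.188, -0.031]
contact_force: [3.4, -2.2, -1.8]
gripper_width: 28.7
grasp_force: 59.8
```

```bash
python3 st.py
```

```text
cmd [ 1.  -0.5 46.7] F [ 4.  -0.9 -1.8] M [-0.82 -1.92  0.04] 14.15
118 [[9.4, 11.0, 11.9], [-19.8, 16.3, 19.8], [53.9, 57.3, 60.6]]
tab top z [83.4 87.8 88.1]
row [0.0038, -0.0011, 0.0022] [0.0003, -0.0001, 0.0007] mm 1.0 deg 0.0
```

Call:
{"fn": "carry_out", "kwargs": {"rows": [[0.002,0,0.005,0,0,0,-1],[0.004,0,0.01,0,0,0,-1],[0.004,0,0.01,0,0,0,-1],[0.004,0,0.01,0,0,0,-1]]}}

```text
clock: 14.7
position: [579.4, -132.7, 202.7]
ee_rot: [0.968, -0.163, -0.189, -0.031]
contact_force: [2.5, -1.2, 7.9]
gripper_width: 29.1
grasp_force: 60.8
```

```bash
python3 st.py
```

```text
cmd [ 1.1 -0.4 46.5] F [ 2.7 -0.3  7.9] M [-0.27 -0.67 -0.08] 14.7
112 [[9.2, 11.1, 11.9], [-19.9, 16.2, 19.9], [53.4, 57.5, 60.2]]
tab top z [83.4 87.7 88. ]
row [0.0032, -0.0005, 0.0016] [0.0005, -0.0, 0.0009] mm 1.0 deg 0.0
```

The mailer is seated: its top is at 88 mm, there's an 8 N floor reaction and no further travel. Releasing and rising straight up.

Call:
{"fn": "carry_out", "kwargs": {"rows": [[0,0,0,0,0,0,1],[0,0,0,0,0,0,1],[0,0,0,0,0,0,1],[0,0,0,0,0,0,1],[0,0,0,0,0,0,1],[0,0,0,0,0,0,1],[-0.05,0,-0.12,0,0,0,1],[-0.14,0,-0.35,0,0,0,1],[-0.26,0,-0.65,0,0,0,1],[-0.3,0,-0.75,0,0,0,1],[-0.3,0,-0.75,0,0,0,1],[-0.3,0,-0.75,0,0,0,1]]}}

```text
clock: 16.25
position: [579.5, -132.7, 361.1]
ee_rot: [0.968, -0.163, -0.19, -0.031]
contact_force: [-0.4, 0.5, -0.3]
gripper_width: 85.3
grasp_force: 0.0
```

```bash
python3 - <<'E'
from h import *
p,r,s=pose(); print(p,s['joints'].round(2))
snap('wrist');P,_,d=cloud('wrist');L=np.dstack([(P-SLOT)@X,(P-SLOT)@Y,P[...,2]])
for x0 in(0,42,84):
    for z0,z1 in((84,94),(45,72)):
        a=L[(abs(L[...,0]-x0)<14)&(abs(L[...,1])<20)&(L[...,2]>z0)&(L[...,2]<z1)]; print(x0,z0,len(a),np.percentile(a,[2,50,98],axis=0).round(1).T.tolist())
a=L[(L[...,0]>-22)&(L[...,0]<106)&(L[...,1]<-65)&(L[...,1]>-115)&(L[...,2]>22)&(L[...,2]<70)]; print('bar',len(a),np.percentile(a,[1,50,99],axis=0).round(1).T.tolist()) if len(a) else 0
# bar grasp approach: rack x offset +21 between slots; vertical tool, close along rack y
for sgn in(1,-1): go(SLOT+63*X-89*Y+[0,0,120],tool(sgn*Y,[0,0,-1]))
E
```

```text
[ 579.45183332 -132.69766036  361.05701328] [ 0.02  0.45  0.02 -0.13 -1.51  1.25]
0 84 365 [[-5.0, 1.1, 5.1], [-11.0, -0.2, 9.9], [84.6, 87.6, 89.1]]
0 45 530 [[6.0, 6.8, 7.4], [-14.6, -0.2, 13.9], [45.5, 59.1, 71.4]]
42 84 503 [[38.3, 43.7, 48.1], [-10.4, -0.1, 10.8], [84.7, 87.4, 88.8]]
42 45 472 [[49.5, 50.0, 50.5], [-14.1, -0.1, 14.4], [45.4, 59.2, 71.7]]
84 84 361 [[80.3, 83.0, 85.5], [-10.4, 0.5, 10.8], [85.9, 87.5, 89.1]]Traceback (most recent call last):
  File "<stdin>", line 6, in <module>
    return _quantile_unchecked(
        a, q, axis, out, overwrite_input, method, keepdims, weights)
    return _ureduce(a,
                    func=_quantile_ureduce_func,
    ...<5 lines>...
                    overwrite_input=overwrite_input,
                    method=method)
    r = func(a, **kwargs)
    result = _quantile(arr,
                       quantiles=q,
    ...<2 lines>...
                       out=out,
                       weights=wgt)
    slices_having_nans = np.isnan(arr[-1, ...])
                                  ~~~^^^^^^^^^
IndexError: index -1 is out of bounds for axis 0 with size 0
```

The mailer stands in its slot level with its neighbours, all tops at about 88 mm. Next is the bar.

```bash
python3 - <<'E'
from h import *
Rt=tool(-Y,[0,0,-1]); go(SLOT+21*X-89*Y+[0,0,150],Rt)
E
```

```text
row [-0.069, 0.4437, 0.3298] [0.0007, 0.1237, 0.0006] mm 111.0 deg 22.0
```

Call:
{"fn": "carry_out", "kwargs": {"rows": [[-0.02,0.22,0.1,0,0.06,0,0],[-0.069,0.444,0.2,0.001,0.124,0.001,0],[-0.069,0.444,0.33,0.001,0.124,0.001,0],[-0.069,0.444,0.33,0.001,0.124,0.001,0],[-0.069,0.444,0.33,0.001,0.124,0.001,0],[-0.069,0.444,0.33,0.001,0.124,0.001,0]]}}

```text
clock: 17.05
position: [516.4, -204.2, 307.1]
ee_rot: [0.986, -0.167, 0.003, -0.0]
contact_force: [-0.5, 0.2, 0.7]
gripper_width: 42.5
grasp_force: 0.0
```

```bash
python3 - <<'E'
from h import *
p,r,s=pose(); print(p,s['joints'].round(2),s['gripper_width'])
im,d,c=snap('wrist');P,_,d=cloud('wrist');L=np.dstack([(P-SLOT)@X,(P-SLOT)@Y,P[...,2]])
a=L[(L[...,0]>-22)&(L[...,0]<106)&(L[...,1]<-65)&(L[...,1]>-115)&(L[...,2]>22)&(L[...,2]<70)]
if len(a): print('bar',len(a),np.percentile(a,[1,50,99],axis=0).round(1).T.tolist(),np.polyfit(a[:,0],a[:,1],1))
save('pics/bar1.png',im,1.5)
go(SLOT+21*X-89*Y+[0,0,46],tool(-Y,[0,0,-1]))
E
```

```text
[ 516.44926383 -204.23398988  307.13332204] [-0.08  0.36 -0.3  -0.   -0.91  1.32] 42.53639116037275
bar 1987 [[-20.1, 50.1, 104.7], [-94.1, -89.2, -84.6], [41.4, 44.9, 46.8]] [ 7.97807501e-03 -8.97432648e+01]
row [-0.0102, 0.0038, 0.5304] [-0.0005, -0.0018, -0.0001] mm 106.0 deg 0.0
```

View pics/bar1.png

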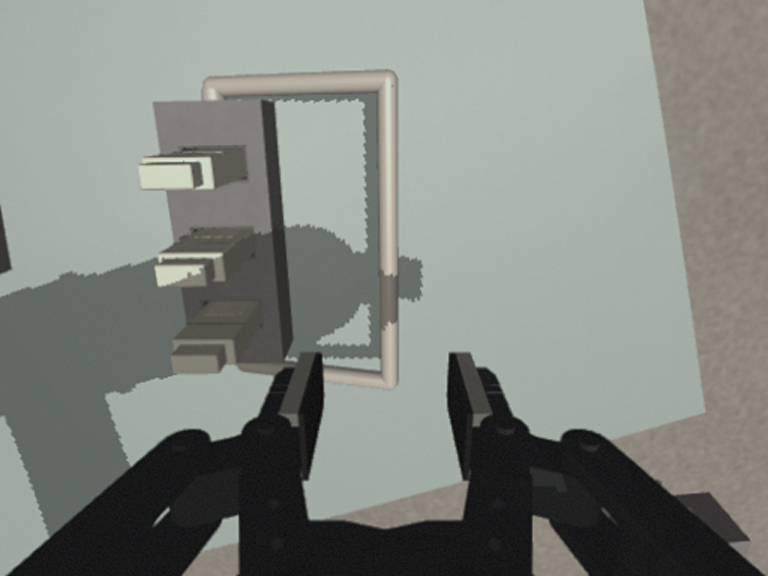

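All three mailers are in the rack, and the cross-bar (388,240) runs between the open pads. Going down and gripping it.

Call:
{"fn": "carry_out", "kwargs": {"rows": [[-0.005,0.004,0.26,0,-0.002,0,0],[-0.01,0.004,0.45,0,-0.002,0,0],[-0.01,0.004,0.53,0,-0.002,0,0],[-0.01,0.004,0.53,0,-0.002,0,0],[-0.01,0.004,0.53,0,-0.002,0,0],[-0.01,0.004,0.53,0,-0.002,0,-1],[-0.01,0.004,0.53,0,-0.002,0,-1],[-0.01,0.004,0.53,0,-0.002,0,-1],[-0.01,0.004,0.53,0,-0.002,0,-1],[-0.01,0.004,0.53,0,-0.002,0,-1]]}}

```text
clock: 18.35
position: [513.9, -205.0, 201.0]
ee_rot: [0.986, -0.168, -0.0, -0.001]
contact_force: [-0.0, -5.0, 2.1]
gripper_width: 7.6
grasp_force: 58.6
```

```bash
python3 - <<'E'
from h import *
p,r,s=pose(); g=p+r.apply([0,0,155]); k=rk(g); print(k,s['contact_force'],s['gripper_width'],s['grasp_force'])
print(r.as_matrix().round(3).tolist())
# arc rows: bar angle from th0 to 0 ; offset of grasp above bar centre kept
th0=np.arctan2(89.2,21.5); b0=np.array([0,-92*np.sin(th0),20+92*np.cos(th0)])
for th in (1.2,1.05,.9,.75,.6,.45,.3,.15,.05,0,-.04):
    b=np.array([0,-92*np.sin(th),20+92*np.cos(th)])-b0; w=b[1]*Y+[0,0,b[2]]
    print(th,(r.inv().apply(w)/200).round(3).tolist())
E
```

```text
[ 20.3 -89.8  46. ] [-0.03457053 -4.95974788  2.09370367] 7.64346003704048 58.64294707775116
[[0.944, -0.33, -0.0], [-0.33, -0.944, 0.001], [-0.001, -0.001, -1.0]]
1.2 [-0.0, -0.019, -0.059]
1.05 [-0.0, -0.048, -0.121]
0.9 [-0.0, -0.087, -0.178]
0.75 [-0.0, -0.134, -0.229]
0.6 [-0.0, -0.188, -0.272]
0.45 [-0.0, -0.247, -0.306]
0.3 [-0.0, -0.312, -0.331]
0.15 [-0.001, -0.379, -0.347]
0.05 [-0.001, -0.425, -0.351]
0 [-0.001, -0.448, -0.352]
-0.04 [-0.001, -0.466, -0.351]
```

Call:
{"fn": "carry_out", "kwargs": {"rows": [[0,-0.008,-0.03,0,0,0,-1],[0,-0.019,-0.059,0,0,0,-1],[0,-0.032,-0.09,0,0,0,-1],[0,-0.048,-0.121,0,0,0,-1],[0,-0.066,-0.15,0,0,0,-1],[0,-0.087,-0.178,0,0,0,-1],[0,-0.087,-0.178,0,0,0,-1]]}}

```text
clock: 19.23
position: [519.3, -189.5, 237.2]
ee_rot: [0.986, -0.167, -0.001, 0.001]
contact_force: [-2.1, -10.8, 4.7]
gripper_width: 7.8
grasp_force: 59.1
```

```bash
cat > b.py <<'E'
from h import *
p,r,s=pose(); g=p+r.apply([0,0,155]); print(rk(g),s['contact_force'],s['gripper_width'],s['grasp_force'])
im,d,c=snap('wrist');P,_,d=cloud('wrist');L=np.dstack([(P-SLOT)@X,(P-SLOT)@Y,P[...,2]])
a=L[(L[...,0]>60)&(L[...,0]<112)&(L[...,1]<25)&(L[...,1]>-115)&(L[...,2]>35)&(L[...,2]<125)&~((abs(L[...,1])<19)&(L[...,2]<95))]
if len(a): print('bar',len(a),np.percentile(a,[1,50,99],axis=0).round(1).T.tolist())
E
python3 b.py
```

```text
[ 20.2 -73.8  82.2] [ -2.07862542 -10.84859827   4.68675397] 7.766199318795197 59.051154255867004
bar 3110 [[60.6, 88.4, 111.5], [-78.4, -73.4, -68.6], [75.0, 78.8, 80.7]]
```

The bar is following well: measured radius 92 mm, side force 11 N. Continuing the arc.

Call:
{"fn": "carry_out", "kwargs": {"rows": [[0,-0.023,-0.026,0,0,0,-1],[0,-0.047,-0.051,0,0,0,-1],[0,-0.074,-0.073,0,0,0,-1],[0,-0.101,-0.094,0,0,0,-1],[0,-0.13,-0.111,0,0,0,-1],[0,-0.16,-0.128,0,0,0,-1],[0,-0.192,-0.141,0,0,0,-1],[0,-0.225,-0.153,0,0,0,-1],[0,-0.258,-0.161,0,0,0,-1],[0,-0.292,-0.169,0,0,0,-1],[0,-0.325,-0.172,0,0,0,-1],[0,-0.325,-0.172,0,0,0,-1]]}}

```text
clock: 20.78
position: [540.7, -127.0, 273.8]
ee_rot: [0.986, -0.167, -0.001, -0.0]
contact_force: [-7.0, -0.1, 18.5]
gripper_width: 7.5
grasp_force: 62.8
```

```bash
python3 b.py
```

```text
[ 19.8  -7.5 118.8] [-6.97133936 -0.08231269 18.53748477] 7.524192567670238 62.76324391365051
bar 3123 [[60.6, 88.4, 111.5], [-12.0, -7.0, -2.2], [111.8, 115.4, 117.4]]
```

Call:
{"fn": "carry_out", "kwargs": {"rows": [[0,-0.012,-0.003,0,0,0,-1],[0,-0.024,-0.005,0,0,0,-1],[0,-0.035,-0.006,0,0,0,-1],[0,-0.042,-0.006,0,0,0,-1],[0,-0.042,-0.006,0,0,0,-1],[0,-0.042,-0.006,0,0,0,-1]]}}

```text
clock: 21.58
position: [543.3, -119.8, 274.1]
ee_rot: [0.986, -0.167, -0.001, 0.001]
contact_force: [-5.8, -4.8, 13.7]
gripper_width: 7.2
grasp_force: 62.3
```

```bash
python3 b.py
```

```text
[ 1.970e+01 -1.000e-01  1.191e+02] [-5.76445029 -4.78290546 13.6584413 ] 7.225655359954379 62.25349009037018
bar 3136 [[60.7, 88.5, 111.6], [-4.7, 0.4, 5.2], [112.0, 115.7, 117.6]]
```

Call:
{"fn": "carry_out", "kwargs": {"rows": [[0,-0.01,0,0,0,0,-1],[0,-0.02,0,0,0,0,-1],[0,-0.02,0,0,0,0,-1],[0,-0.02,0,0,0,0,-1]]}}

```text
clock: 22.12
position: [543.9, -118.7, 274.1]
ee_rot: [0.986, -0.167, -0.003, 0.003]
contact_force: [-5.8, -18.8, 12.6]
gripper_width: 7.6
grasp_force: 62.2
```

```bash
python3 b.py
```

```text
[ 19.6   0.4 119.1] [ -5.82504774 -18.77814462  12.61641098] 7.595177289756371 62.215184569358826
bar 3137 [[60.5, 88.9, 111.6], [-4.4, 0.4, 5.3], [112.1, 115.7, 117.7]]
```

The bar is against its stop: the force rose to 19 N with no movement. Releasing and lifting clear.

Call:
{"fn": "carry_out", "kwargs": {"rows": [[0,0,0,0,0,0,0],[0,0,0,0,0,0,0],[0,0,0,0,0,0,0],[0,0,0,0,0,0,0],[0,0,0,0,0,0,0],[0,0,-0.15,0,0,0,0],[0,0,-0.4,0,0,0,0],[0,0,-0.7,0,0,0,0],[0,0,-0.8,0,0,0,0],[0,0,-0.8,0,0,0,0],[0,0,-0.8,0,0,0,0]]}}

```text
clock: 23.55
position: [544.9, -115.4, 430.2]
ee_rot: [0.986, -0.168, -0.002, -0.001]
contact_force: [-0.1, -0.4, -0.7]
gripper_width: 42.7
grasp_force: 0.0
```

```bash
python3 b.py; python3 - <<'E'
from h import *
p,d,c=snap('wrist'); p2,_,_=snap('scene')
im=np.zeros((384,800,3),np.uint8); im[:,:400]=cv2.resize(p,(400,384)); im[:,400:]=cv2.resize(p2[140:260,120:245],(400,384)); save('pics/end.png',im)
P,_,d=cloud('wrist');L=np.dstack([(P-SLOT)@X,(P-SLOT)@Y,P[...,2]])
for x0 in(0,42,84):
    a=L[(abs(L[...,0]-x0)<14)&(abs(L[...,1])<20)&(L[...,2]>60)&(L[...,2]<95)]; print(x0,len(a),np.percentile(a,[2,50,98],axis=0).round(1).T.tolist())
E
```

```text
[ 19.4   5.  275.2] [-0.05866623 -0.37054196 -0.70305829] 42.69800282906062 0.0
bar 693 [[60.7, 87.8, 111.7], [-4.4, 0.3, 5.5], [112.0, 115.7, 117.8]]
0 278 [[-4.9, 4.2, 7.8], [-15.1, 5.6, 14.4], [61.3, 75.9, 88.3]]
42 265 [[37.8, 45.4, 49.5], [-14.3, 5.6, 15.0], [61.8, 76.1, 88.3]]
84 269 [[77.7, 85.5, 91.7], [-14.1, 6.4, 14.6], [62.6, 76.7, 88.7]]
```

View pics/end.png

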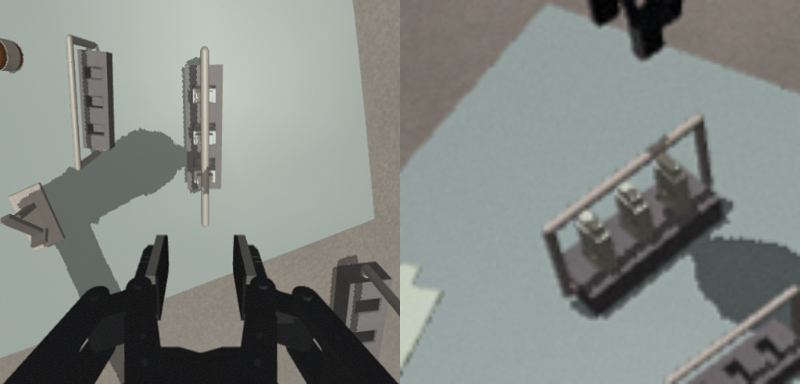

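The final picture shows all three mailers upright in the rack at the same height, the bar upright over them (205,135 in the left view), and the gripper clear.

```bash
python3 -c "
from bench import arm
print(arm.job_done())"
```

```text
the job is handed in; nothing more can be done
None
```

The mailer is fully home in the empty slot, thumb tab up, the retaining bar is upright against its stop, the arm touched nothing else, and the job was handed in at about 24 s of the 61 s allowed.

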